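Clamp down the lid of a bench-top steam steriliser, crosswise

ROBOT

A 6-joint arm with a two-finger parallel gripper is mounted at the origin on the work surface. World frame = base frame: x ahead of the robot, y to its left, z up, the work surface at z = 0. Lengths are in m, angles in degrees, forces in N, time in s.
With the tool pointing down it reaches from about 0.25 to 0.725 m from the base axis. Payload 9.7 kg.
Tool frame: the origin (TCP) lies midway between the tips of the shut fingers; the grasp point (between the pads) lies 19 mm behind it; z points along the fingers, y is the line along which they close (so a half turn about z gives the same grasp; the last joint's range is limited). The gripper opens to 85 mm and grips with 20 to 120 N. Pads are 22 mm wide; open, the fingers measure 114 mm over their backs; the gripper's body (76 mm by 85 mm) begins 54 mm behind the grasp point. The pads swing forward as they close: fully open they stand 13 mm farther back than shut.
Start: joints at [-74.026, 4.979, 10.078, 95.1, 0, 90], TCP at [0.151, -0.529, 0.231] pointing down, gripper open.
Joint ranges: [-179.16, 179.16], [-48.56, 103.87], [-65.8, 70.77], [-126.05, 130.52], [-82.76, 87.17], [-180, 180]. Speed limits (degrees/s): [127.2, 127.2, 147.25, 180, 180, 180].

INTERFACE

Orientations are given as [roll, pitch, yaw] about the fixed x, y, z axes, in that order (R = Rz(yaw) Ry(pitch) Rx(roll)).
In Python, from workcell import * gives the robot as it stands.
- The arm moves only by the tool servo_tool, never from a script. Its argument "moves" is a list of rows, each a list of 4 numbers: the shift along the world's x, y, z in fractions of the full range, 1 being 30 cm, then the turn about the world's z in normalised numbers (1 is 4 rad). A call has 1 to 20 rows; each row is the pose to reach, as a shift and turn from the pose commanded when the call began; what a row does not reach only later rows make up. A row lasts 1/12 s, in which the tool goes at most 41.7 mm and 7.16 degrees, less where a joint would pass 70% of its speed; a pose out of reach is approached as far as the arm can. A call with a gripper value outside its range is refused whole. "claw" is the closure, from 0 (fully open) to 1 (shut), set as the call begins (left out, the last holds). The fingers move at their own pace and stop on an object; "force" is the grip in N (left out, the last holds). Time passes only in rows, so rows that repeat a pose let the fingers close. It gives the time, the measured TCP pose, the force, the opening and the grip force at its end, in the units of the state.
- get_obs(): the state, without advancing time (a new reading comes with each control period).
- camera(name): name is "side" or "top"; returns the picture (420x560x3 uint8, red, green, blue); there is no depth.
- get_calibration(name): a dict with "fx", "fy", "cx", "cy" (pixels), "rvec" (rotation vector, rad) and "tvec" (3), from world to camera coordinates, as OpenCV has them. Camera axes: x right, y down, z forward; pixel columns grow to the right and rows downward; lengths in m; the calibration is good to about 2 mm. A picture is of the moment at which its call begins. get_calibration takes no time and is no camera call.
- job_done(): hands the job in; it is judged then, once.
The state is a dict: "time": time; "q": joint angles; "qd": joint speeds; "joint_efforts": joint torques, N m; "ee_pos": TCP position; "tcp_rot": TCP orientation; "wrist_force": force on the tool from outside, world axes, zero at the start; "torque": the same for the moment, N m; "opening": finger opening in m; "grasp_force": force on a finger pad.
Only numpy, scipy, OpenCV 4.12 (cv2) and the standard library are available. Lean on these libraries where they do the work, as an engineer would, in place of code of your own. Each camera call takes 0.05 s, during which the arm holds its last target. There are 200 camera calls.

TASK

Clamp the steam steriliser's lid down evenly with its four wing knobs. Work crosswise, always going from one knob to the one straight across before the other pair: on a first round turn each knob clockwise until it is just snug (about 0.15 N m), then on a second round, crosswise again, bring each to about 0.40 N m, so that all four clamp about equally. Never pull a knob hard down while the one across from it is still loose, never overtighten (past 0.6 N m the gasket is crushed), do not lean on the lid, and leave the other things on the counter where they stand.

Things in the scene. Friction and masses are not known exactly. Their poses are not given: they have to be found in the camera images.
- pot: small white and steel steam steriliser, a round pot 200 mm across standing on the counter, fixed to it; origin at the centre of its underside, z up. Its rim is 158 mm high, four swing bolts stand round it at its +x, +y, -x, -y, on a circle of 105 mm radius
- lid: round aluminium lid, 198 mm across, 10 mm thick, on the rubber gasket on the rim, with an ear under each knob; origin at the centre of its underside, 162 mm above the pot's origin; ear tops 10 mm higher. Within 62 mm of its axis stand a grip, a gauge and a valve, up to 55 mm above the ears. It sinks about 0.2 mm as the gasket is pressed; tightening one knob takes a little load off its neighbours
- nut0: black wing knob on the swing bolt at the pot's +x; nut2 is straight across. Origin on the bolt's axis at the knob's underside, on the ear, z up, x along the wing. The wing is an upright flat blade 54 mm long (x), 10 mm thick (y), 12 to 40 mm above the origin, over a round collar 33 mm across. Above the collar's top nothing else stands within 45 mm of the bolt's axis
- nut1: wing knob like nut0, at the pot's +y; nut3 is straight across. All four knobs tighten clockwise seen from above and stay at their height: the knob sits on its ear and draws the swing bolt up through it. At the start each bolt is slack by 0.1 to 0.95 rad of turn, unseen; from taut to snug takes about 0.3 rad, from snug to tight about 0.55 rad more, the torque growing by about 0.4 N m per radian
- nut2: wing knob like nut0, at the pot's -x; nut0 is straight across. Turning any of the four clockwise takes about 0.04 N m while it runs free, plus about 0.0065 N m for each newton with which it clamps the lid: about 0.15 N m when snug, 0.40 N m when tight. It stays where it is let go, and the torque can be read after stopping, as long as the hand does not turn back
- nut3: wing knob like nut0, at the pot's -y; nut1 is straight across. On all four the wing is tough rubber on a steel collar: it winds up by 0.33 rad per N m under the hand and springs back when let go; the pose given is the collar's, which is also the wing's when nothing holds it. With this wind-up the hand feels the torque grow by about 0.36 N m per radian of its own turning
- candle_near: bystander, to be left alone: tea-light in a clear tumbler, 68 mm across, 55 mm tall; origin at the centre of its underside
- candle_far: bystander, to be left alone: tea-light in a clear tumbler, 68 mm across, 55 mm tall; origin at the centre of its underside
- cream_jar: bystander, to be left alone: squat white cream jar with metal lid, 60 mm across, 50 mm tall; origin at the centre of its underside
- lotion: bystander, to be left alone: amber lotion bottle, 60 mm across, 150 mm tall; origin at the centre of its underside
- dish: bystander, to be left alone: round steel dish, 110 mm across, 35 mm tall; origin at the centre of its underside
- applicator: bystander, to be left alone: white pen-shaped treatment applicator lying down, 150 mm long, 28 mm thick; origin at the centre of its underside
- spatula: bystander, to be left alone: white-handled mask spatula lying down, 170 mm long; origin at the centre of its underside

How it is judged:
By the outcome, as a careful person would: the job done as asked, in the order asked, and still so for the second after the job is handed in, with the robot touching nothing.
It also fails if it takes over 72 s, if anything falls off the work surface, if the arm or the gripper's body presses on something with over 40 N, if the wrist force passes 120 N, or if a joint passes its speed limit or range.

## Working session

There is one attempt and no reset: what is moved stays moved. The work goes in short steps, Python scripts to look and compute and a tool call to move; the robot and the scene stay as the last step left them, time stands still between calls to the robot, and variables do not carry over. Pictures are saved under pics/ and viewed, at most 10 in all, crops included, and the job is handed in when it is done.

Besides the shell and the picture viewer there is one more tool, called after "Call:" as a command line: name --pt "numbers of a row" for each row, then --argument value for the rest. servo_tool: Moves the arm, as the interface text tells. Its arguments: {"type":"object","properties":{"moves":{"type":"array","items":{"type":"array","items":{"type":"number"}}},"claw":{"type":"number"},"force":{"type":"number"}},"required":["moves"]}

```bash
mkdir -p pics; python3 - <<'E'
from workcell import *
import cv2
for n in("top","side"):
    cv2.imwrite(f"pics/{n}0.png",cv2.cvtColor(camera(n),cv2.COLOR_RGB2BGR)); print(get_calibration(n))
print(get_obs())
E
```

```text
{'fx': 408.01153563560393, 'fy': 408.01153563560393, 'cx': 267.7667976033585, 'cy': 212.26845008752764, 'rvec': array([ 2.15877089, -2.13840885,  0.17738462]), 'tvec': array([-1.32363119e-03,  5.61626706e-01,  1.44529631e+00])}
{'fx': 533.8173275978883, 'fy': 533.8173275978883, 'cx': 265.10054297143995, 'cy': 206.74436438729242, 'rvec': array([ 2.30438276, -0.13556863,  0.08224674]), 'tvec': array([-0.52485283,  0.11531531,  1.58036224])}
{'time': 0.1, 'q': array([-7.40259895e+01,  5.00649610e+00,  1.00389496e+01,  9.51013091e+01,
       -1.73294858e-04,  9.00006491e+01]), 'qd': array([-0.07716959, -0.01323551,  0.12408701, -0.06829139,  0.04699237,
       -0.07420145]), 'joint_efforts': array([ 6.09710933e-04, -5.21562803e+01,  4.65652907e+01,  1.61680032e-02,
       -2.02528128e-05, -1.17851141e-05]), 'ee_pos': array([ 0.15129909, -0.5285505 ,  0.23066752]), 'tcp_rot': array([-1.79931144e+02,  1.74074830e-04,  1.59733616e+01]), 'wrist_force': array([-0.52146648, -0.53373255,  0.06306277]), 'torque': array([ 0.01641577, -0.02339515,  0.02211851]), 'grasp_force': 0.0, 'opening': 0.08526539635589281}
```

View pics/top0.png

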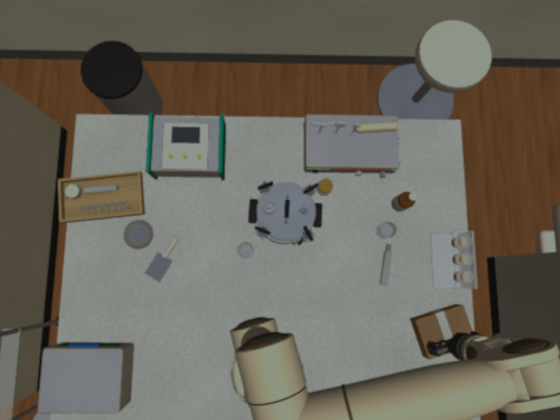

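View pics/side0.png

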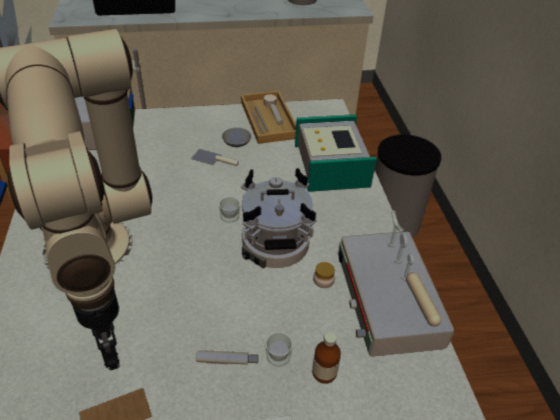

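The pot is near (287,212) in the top view. Four black wings sit diagonally at about (265,186), (311,188), (263,231) and (307,234), with the pot's handles at left and right. I'll enlarge both views.

```bash
python3 - <<'E'
import cv2
a=cv2.imread("pics/top0.png")[167:257,237:337]; cv2.imwrite("pics/tc.png",cv2.resize(a,None,fx=6.6,fy=6.6,interpolation=cv2.INTER_CUBIC))
a=cv2.imread("pics/side0.png")[160:275,220:340]; cv2.imwrite("pics/sc.png",cv2.resize(a,None,fx=5,fy=5,interpolation=cv2.INTER_CUBIC))
E
```

```text
(no output)
```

View pics/tc.png

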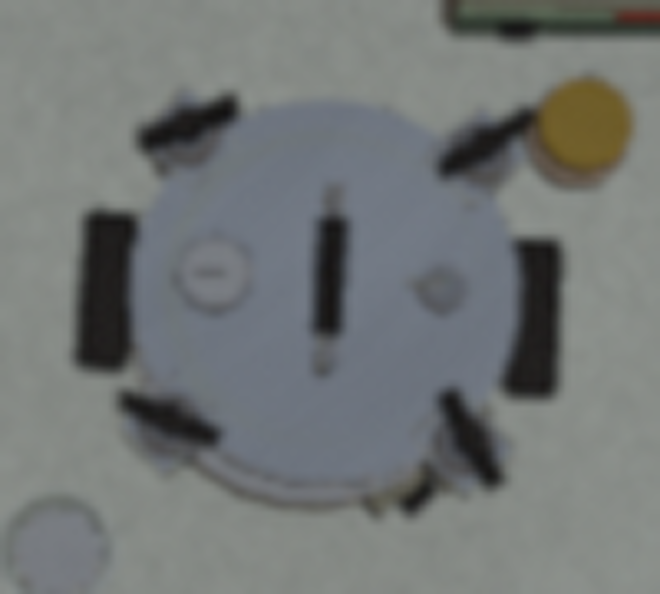

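View pics/sc.png

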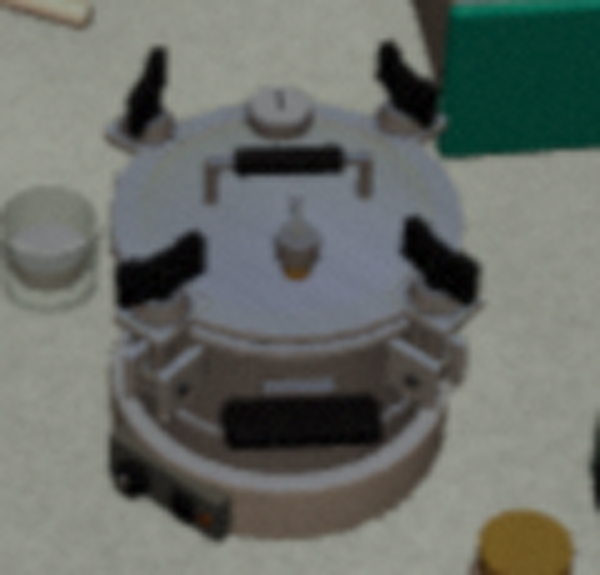

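The top crop shows four wings, with top edges running from (140,142) to (236,102), (443,170) to (535,115), (122,398) to (216,438) and (448,395) to (495,482). In the side crop the wing centres are at about (148,95), (408,85), (162,270) and (441,262). I'll fit the pot pose and wing angles to the dark pixels in both views.

```bash
cat > fit.py <<'E'
import numpy as np,cv2
from scipy.optimize import minimize
from workcell import get_calibration
cal={n:get_calibration(n) for n in("top","side")}
def proj(n,P):
    c=cal[n];K=np.array([[c['fx'],0,c['cx']],[0,c['fy'],c['cy']],[0,0,1]])
    return cv2.projectPoints(np.asarray(P,float).reshape(-1,1,3),c['rvec'],c['tvec'],K,None)[0].reshape(-1,2)
def onplane(n,uv,z):
    c=cal[n];R=cv2.Rodrigues(c['rvec'])[0];C=-R.T@c['tvec']
    d=R.T@np.array([(uv[0]-c['cx'])/c['fx'],(uv[1]-c['cy'])/c['fy'],1]);return C+d*(z-C[2])/d[2]
def wing(x,y,a):
    u=np.array([np.cos(a),np.sin(a)]);v=np.array([-u[1],u[0]])
    return [[*(np.array([x,y])+s*.027*u+t*.005*v),z] for s in(-1,1) for t in(-1,1) for z in(.184,.212)]
E
python3 - <<'E'
from fit import *
tp=np.array([[140,142,236,102],[443,170,535,115],[122,398,216,438],[448,395,495,482]],float)
tc=lambda p:(np.array(p)+.5)/6.6-.5+[237,167]
sp=[[408,85],[441,262],[148,95],[162,270]]
for t,s in zip(tp,sp):
    a,b=onplane('top',tc(t[:2]),.207),onplane('top',tc(t[2:]),.207)
    m=onplane('side',(np.array(s)+.5)/5-.5+[220,160],.198)
    print(((a+b)/2).round(4),'len',np.linalg.norm(a-b).round(4),'yaw',np.degrees(np.arctan2(*(b-a)[1::-1])).round(1),'side',m.round(4))
# silhouette fit: soft masks
S=8;win={'top':(237,167,100,90),'side':(220,160,120,115)}
T={}
for n,(x,y,w,h) in win.items():
    g=cv2.cvtColor(cv2.imread(f'pics/{n}0.png'),cv2.COLOR_BGR2GRAY)[y:y+h,x:x+w].astype(float)
    T[n]=np.clip((90-g)/(90-30),0,1)
def render(n,P,off):
    x,y,w,h=win[n];im=np.zeros((h*S,w*S),np.uint8)
    p=(proj(n,P)+off-[x,y]+.5)*S
    cv2.fillConvexPoly(im,cv2.convexHull(p.round().astype(np.int32)),255)
    return cv2.GaussianBlur(cv2.resize(im,(w,h),interpolation=cv2.INTER_AREA)/255.,(3,3),.5)
def cost(p):
    e=0
    for n,o in(('top',p[3:5]),('side',p[5:7])):
        M=sum(render(n,wing(p[0]+.105*np.cos(p[2]+k*np.pi/2),p[1]+.105*np.sin(p[2]+k*np.pi/2),p[7+k]),o) for k in range(4))
        W=cv2.dilate((M>.02).astype(np.uint8),np.ones((5,5)))
        e+=-2*(M*T[n]).sum()+(M**2).sum()
        e+= .8*((o/1.0)**2).sum()
    return e
pts=np.array([[*((onplane('top',tc(t[:2]),.207)+onplane('top',tc(t[2:]),.207))[:2]/2),np.arctan2(*(onplane('top',tc(t[2:]),.207)-onplane('top',tc(t[:2]),.207))[1::-1])] for t in tp])
c=pts[:,:2].mean(0);ang=np.arctan2(pts[:,1]-c[1],pts[:,0]-c[0]);o=np.argsort(ang)
y0=np.mean(ang[o]-np.arange(4)*np.pi/2)
p=np.r_[c,y0,0,0,0,0,pts[o,2]]
sc=np.r_[.004,.004,.05,.7,.7,.7,.7,[.15]*4]
print(np.linalg.norm(pts[o,:2]-c,axis=1),np.degrees(ang[o]),cost(p))
for _ in range(4):
    r=minimize(cost,p,method='Powell',options=dict(maxiter=8)) if 0 else minimize(lambda q:cost(p+q*sc),np.zeros(11),method='Nelder-Mead',options=dict(initial_simplex=np.vstack([np.zeros(11),np.eye(11)]),maxfev=1500))
    p=p+r.x*sc;sc=sc*.7
    print(r.fun,p[:2].round(4),np.degrees(p[2]).round(2),p[3:7].round(2),np.degrees(p[7:]).round(1))
for k in range(4): print(k,(p[:2]+.105*np.array([np.cos(p[2]+k*np.pi/2),np.sin(p[2]+k*np.pi/2)])).round(4),np.degrees(p[7+k]).round(1))
E
```

```text
[0.6265 0.0156 0.207 ] len 0.0518 yaw -66.3 side [0.6314 0.014  0.198 ]
[ 0.6178 -0.1337  0.207 ] len 0.054 yaw -58.3 side [ 0.6228 -0.1347  0.198 ]
[0.4789 0.0236 0.207 ] len 0.0498 yaw -112.6 side [0.483  0.0206 0.198 ]
[ 0.4704 -0.124   0.207 ] len 0.0481 yaw -151.8 side [ 0.4754 -0.125   0.198 ]
[0.10442029 0.10525267 0.10506357 0.10462186] [-138.35290468  -48.72964878   41.98987437  131.61933981] -483.63308493833796
-577.785979517842 [ 0.5501 -0.0562] -138.42 [-0.48  0.24  0.73  0.38] [-149.   -64.4  -68.9 -109.8]
-577.9551873232652 [ 0.5501 -0.0562] -138.42 [-0.47  0.24  0.73  0.39] [-149.   -64.3  -68.9 -109.8]
-578.5939674705028 [ 0.5501 -0.0562] -138.42 [-0.46  0.28  0.73  0.39] [-149.   -64.4  -68.5 -109.8]
-578.6418291801727 [ 0.5501 -0.0562] -138.42 [-0.46  0.28  0.73  0.38] [-149.   -64.3  -68.5 -109.8]
0 [ 0.4715 -0.1259] -149.0
1 [ 0.6198 -0.1347] -64.3
2 [0.6286 0.0135] -68.5
3 [0.4804 0.0224] -109.8
```

Fitted knob positions, each at 105 mm radius:

| Knob | Position (m) | Wing yaw (°) |
|---|---|---|
| K0 | (0.4715, -0.126) | 31 |
| K1 | (0.620, -0.135) | -64 |
| K2 | (0.6285, 0.0135) | -68 |
| K3 | (0.480, 0.0225) | 70 |

I'll move towards K0 first, which will also show which way q6 turns.

Units first: shifts go in shares of 30 cm and turns go in shares of 4 rad. So 24 cm / 30 = 0.8, 20.5 cm / 30 = 0.6833.

Call:
servo_tool --pt "0.0667 0.0833 0.0167 0" --pt "0.15 0.1833 0.0333 0" --pt "0.2333 0.2833 0.05 0" --pt "0.3167 0.3833 0.0667 0" --pt "0.4 0.4833 0.0667 0" --pt "0.4833 0.5833 0.0667 0" --pt "0.5667 0.6833 0.0667 0" --pt "0.6333 0.8 0.0667 0" --claw 0.5 --force 100

```text
time: 0.77
ee_pos: [0.3425, -0.2874, 0.2508]
tcp_rot: [-180.0, 0.0, 16.0]
wrist_force: [1.9, -0.4, -0.8]
opening: 0.0425
grasp_force: 0.0
```

```bash
cat > st.py <<'E'
from workcell import *
import numpy as np
def st(n=0):
    np.set_printoptions(suppress=True,precision=4)
    F=[];M=[]
    for i in range(n): camera('top');o=get_obs();F.append(o['wrist_force']);M.append(o['torque'])
    o=get_obs();print('t',o['time'],'q',o['q'].round(1),'p',o['ee_pos'],'rot',o['tcp_rot'].round(2),'F',o['wrist_force'].round(2),'M',o['torque'],'open',round(o['opening'],4),'g',o['grasp_force'])
    if n: print('avg F',np.mean(F,0),'M',np.mean(M,0),'sd',np.std(M,0))
E
python3 -c "from st import *;st(4)"
```

```text
t 0.9667 q [-40.1  -8.5  -0.9  97.7  -0.  123.8] p [ 0.3418 -0.2879  0.2512] rot [180.     0.01  16.14] F [-0.13  0.44 -0.29] M [-0.0334  0.0512 -0.026 ] open 0.0427 g 0.0
avg F [0.3517 0.4108 0.2208] M [-0.0047 -0.0363 -0.0175] sd [0.0419 0.0932 0.0183]
```

In the tool's units: 16.3 cm / 30 = 0.5433, 14.8 cm / 30 = 0.4933, 2.48 rad / 4 = 0.62.

Call:
servo_tool --pt "0.05 0.0633 0 0.031" --pt "0.1 0.1267 0 0.062" --pt "0.15 0.19 0 0.093" --pt "0.2 0.2533 0 0.124" --pt "0.25 0.3133 0 0.155" --pt "0.3 0.3733 0 0.186" --pt "0.35 0.4333 0 0.217" --pt "0.4 0.4933 0 0.248" --pt "0.4333 0.5433 0 0.279" --pt "0.4333 0.5433 0 0.31" --pt "0.4333 0.5433 0 0.341" --pt "0.4333 0.5433 0 0.372" --pt "0.4333 0.5433 0 0.403" --pt "0.4333 0.5433 0 0.434" --pt "0.4333 0.5433 0 0.465" --pt "0.4333 0.5433 0 0.496" --pt "0.4333 0.5433 0 0.527" --pt "0.4333 0.5433 0 0.558" --pt "0.4333 0.5433 0 0.589" --pt "0.4333 0.5433 0 0.62"

```text
time: 2.63
ee_pos: [0.4711, -0.1275, 0.2509]
tcp_rot: [-180.0, -0.0, 158.3]
wrist_force: [-0.3, 0.6, -0.1]
opening: 0.0427
grasp_force: 0.0
```

In the tool's units: -6.3 cm / 30 = -0.21, -5.5 cm / 30 = -0.1833, 0.92 rad / 4 = 0.23.

Call:
servo_tool --pt "0 0 0 0.031" --pt "0 0 0 0.062" --pt "0 0 0 0.093" --pt "0 0 0 0.124" --pt "0 0 0 0.155" --pt "0 0 0 0.186" --pt "0 0 0 0.215" --pt "0 0 0 0.23" --pt "0 0 -0.0667 0.23" --pt "0 0 -0.1333 0.23" --pt "0 0 -0.1833 0.23" --pt "0 0 -0.21 0.23" --pt "0 0 -0.21 0.23"

```text
time: 3.72
ee_pos: [0.4704, -0.1268, 0.1864]
tcp_rot: [179.9, -0.1, -149.3]
wrist_force: [-0.5, -0.5, 0.5]
opening: 0.0426
grasp_force: 0.0
```

```bash
python3 - <<'E'
from st import *
import cv2
st(2)
for n,(x,y,w,h) in {'top':(237,167,100,90),'side':(220,140,120,115)}.items():
    cv2.imwrite(f'pics/{n}1.png',cv2.resize(cv2.cvtColor(camera(n),cv2.COLOR_RGB2BGR)[y:y+h,x:x+w],None,fx=4,fy=4,interpolation=cv2.INTER_CUBIC))
a,b=[cv2.imread(f'pics/{n}1.png') for n in('top','side')]
cv2.imwrite('pics/a1.png',np.hstack([a[:360],b[:360,:]])[:,:800])
E
```

```text
t 3.8167 q [-15.   -4.2  -3.9  90.3  -0.  -45.7] p [ 0.4713 -0.1266  0.1887] rot [-179.99   -0.   -149.29] F [0.28 0.87 0.53] M [-0.0182  0.0117 -0.0029] open 0.0431 g 0.0
avg F [0.2417 0.4196 0.8153] M [-0.0153 -0.0043  0.0038] sd [0.0028 0.016  0.0066]
```

View pics/side1.png

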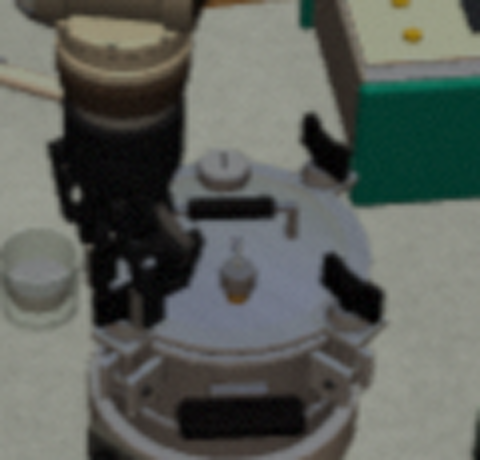

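The gripper's fingers straddle K0's wing at about (150,280) in the crop, clear of the lid. Closing now.

Call:
servo_tool --pt "0 0 0 0" --pt "0 0 0 0" --pt "0 0 0 0" --pt "0 0 0 0" --pt "0 0 0 0" --pt "0 0 0 0" --claw 1

```text
time: 4.42
ee_pos: [0.4722, -0.1266, 0.1893]
tcp_rot: [-179.8, 0.1, -149.2]
wrist_force: [2.5, -4.8, 2.5]
opening: 0.008
grasp_force: 98.0
```

```bash
python3 -c "from st import *;st(4)"
```

```text
t 4.6167 q [-15.   -4.2  -3.8  90.2  -0.1 -45.7] p [ 0.4722 -0.1266  0.1892] rot [-179.82    0.06 -149.24] F [ 2.6  -4.68  2.57] M [-1.032  -0.4842 -0.0923] open 0.0077 g 98.00111889839172
avg F [ 2.5247 -4.8597  2.4884] M [-1.0064 -0.4952 -0.0855] sd [0.0204 0.0132 0.005 ]
```

In the tool's units: -0.1 cm / 30 = -0.0033, 0.05 cm / 30 = 0.0017, -0.38 rad / 4 = -0.095.

Call:
servo_tool --pt "0.0017 -0.0033 0 -0.015" --pt "0.0017 -0.0033 0 -0.035" --pt "0.0017 -0.0033 0 -0.055" --pt "0.0017 -0.0033 0 -0.075" --pt "0.0017 -0.0033 0 -0.09" --pt "0.0017 -0.0033 0 -0.095" --pt "0.0017 -0.0033 0 -0.095"

```text
time: 5.2
ee_pos: [0.4721, -0.1261, 0.1892]
tcp_rot: [179.9, 0.1, -171.0]
wrist_force: [-1.6, 3.4, 4.9]
opening: 0.0073
grasp_force: 98.5
```

```bash
python3 -c "from st import *;st(4)"
```

```text
t 5.4 q [-15.   -4.1  -3.8  90.3   0.1 -24.1] p [ 0.4721 -0.1261  0.1892] rot [ 179.95    0.08 -170.94] F [-0.85  3.46  5.33] M [0.8837 0.2561 0.1256] open 0.0083 g 98.50107550621033
avg F [-1.1553  3.9213  5.0652] M [0.8811 0.2275 0.0854] sd [0.0224 0.0486 0.0274]
```

In the tool's units: 0.12 cm / 30 = 0.004, 0.09 cm / 30 = 0.003, -0.02 rad / 4 = -0.005.

Call:
servo_tool --pt "0.002 0.003 0.004 -0.005" --pt "0.002 0.003 0.004 -0.005"

```text
time: 5.57
ee_pos: [0.4721, -0.1259, 0.1893]
tcp_rot: [-180.0, -0.1, -172.2]
wrist_force: [-3.5, -1.1, -1.2]
opening: 0.0077
grasp_force: 98.7
```

```bash
python3 -c "from st import *;st(4)"
```

```text
t 5.7667 q [-14.9  -4.   -3.7  90.4  -0.  -22.8] p [ 0.4722 -0.1259  0.1893] rot [ 180.     -0.04 -172.14] F [-3.2  -0.91 -1.7 ] M [-0.1293  0.6465  0.0983] open 0.0079 g 98.68939518928528
avg F [-2.8108 -1.3268 -1.3493] M [-0.0897  0.6113  0.0676] sd [0.0296 0.0457 0.0231]
```

In the tool's units: 0.05 cm / 30 = 0.0017, -0.02 cm / 30 = -0.0007, -0.2 rad / 4 = -0.05.

Call:
servo_tool --pt "0.0017 0.0007 -0.0007 -0.0125" --pt "0.0017 0.0007 -0.0007 -0.03" --pt "0.0017 0.0007 -0.0007 -0.045" --pt "0.0017 0.0007 -0.0007 -0.05" --pt "0.0017 0.0007 -0.0007 -0.05"

```text
time: 6.18
ee_pos: [0.4723, -0.1255, 0.1893]
tcp_rot: [180.0, -0.1, 176.3]
wrist_force: [-5.9, 0.7, 0.9]
opening: 0.0079
grasp_force: 99.0
```

```bash
python3 -c "from st import *;st(6)"
```

```text
t 6.4833 q [-14.9  -4.   -3.6  90.5   0.  -11.3] p [ 0.4723 -0.1255  0.1893] rot [179.98  -0.08 176.4 ] F [-5.31  0.72  1.49] M [0.1698 1.2747 0.0281] open 0.0077 g 98.95776629447937
avg F [-5.6795  0.7474  1.0065] M [0.1709 1.2467 0.0526] sd [0.0129 0.013  0.0304]
```

In the tool's units: -0.1 cm / 30 = -0.0033, 0.02 cm / 30 = 0.0007, -0.25 rad / 4 = -0.0625.

Call:
servo_tool --pt "-0.0033 0.0007 0 -0.0125" --pt "-0.0033 0.0007 0 -0.0325" --pt "-0.0033 0.0007 0 -0.05" --pt "-0.0033 0.0007 0 -0.06" --pt "-0.0033 0.0007 0 -0.0625" --pt "-0.0033 0.0007 0 -0.0625"

```text
time: 6.98
ee_pos: [0.4722, -0.1251, 0.1893]
tcp_rot: [179.9, 0.0, 162.1]
wrist_force: [-0.2, 3.3, -1.2]
opening: 0.0078
grasp_force: 98.6
```

```bash
python3 -c "from st import *;st(6)"
```

```text
t 7.2833 q [-14.9  -4.1  -3.7  90.4   0.1   3. ] p [ 0.4722 -0.1251  0.1893] rot [179.95   0.01 162.13] F [ 1.59  4.22 -1.26] M [ 1.2071 -0.3309  0.0788] open 0.0082 g 98.66683602333069
avg F [ 1.1748  4.5161 -1.5224] M [ 1.1166 -0.2825  0.0838] sd [0.0903 0.0853 0.0393]
```

In the tool's units: 0.1 cm / 30 = 0.0033, 0.03 cm / 30 = 0.001, -0.12 rad / 4 = -0.03.

Call:
servo_tool --pt "0.001 0.0033 0 -0.01" --pt "0.001 0.0033 0 -0.0225" --pt "0.001 0.0033 0 -0.03" --pt "0.001 0.0033 0 -0.03"

```text
time: 7.62
ee_pos: [0.4723, -0.1247, 0.1893]
tcp_rot: [-180.0, 0.0, 155.1]
wrist_force: [0.1, 1.0, -1.7]
opening: 0.0079
grasp_force: 98.7
```

```bash
python3 -c "from st import *;st(8)"
```

```text
t 8.0167 q [-14.8  -4.1  -3.7  90.4  -0.   10. ] p [ 0.4723 -0.1247  0.1893] rot [-179.98    0.02  155.22] F [ 1.28 -0.57 -1.28] M [-0.1787 -0.2492  0.0691] open 0.0076 g 98.84484887123108
avg F [ 0.7963 -0.2399 -1.2173] M [ 0.0511 -0.2146  0.0915] sd [0.1478 0.0302 0.0437]
```

In the tool's units: 0.03 cm / 30 = 0.001, -0.12 rad / 4 = -0.03.

Call:
servo_tool --pt "0 0.001 0 -0.01" --pt "0 0.001 0 -0.0225" --pt "0 0.001 0 -0.03" --pt "0 0.001 0 -0.03"

```text
time: 8.35
ee_pos: [0.4725, -0.1244, 0.1894]
tcp_rot: [-180.0, 0.0, 148.3]
wrist_force: [2.1, -1.9, -1.8]
opening: 0.0078
grasp_force: 98.7
```

```bash
python3 -c "from st import *;st(10)"
```

```text
t 8.85 q [-14.7  -4.1  -3.7  90.4  -0.   16.9] p [ 0.4724 -0.1244  0.1894] rot [-179.98    0.04  148.33] F [ 2.75 -4.42 -1.92] M [-0.7999 -0.6987  0.1297] open 0.0081 g 98.72950673103333
avg F [ 2.6337 -3.4374 -1.3898] M [-0.6671 -0.6005  0.1152] sd [0.1575 0.0828 0.0242]
```

In the tool's units: -0.06 cm / 30 = -0.002, 0.05 cm / 30 = 0.0017, -0.04 rad / 4 = -0.01.

Call:
servo_tool --pt "0.0017 -0.002 0 -0.01" --pt "0.0017 -0.002 0 -0.0225" --pt "0.0017 -0.002 0 -0.025" --pt "0.0017 -0.002 0 -0.025"

```text
time: 9.18
ee_pos: [0.4726, -0.1244, 0.1894]
tcp_rot: [180.0, -0.0, 142.7]
wrist_force: [0.5, 1.3, 0.8]
opening: 0.0078
grasp_force: 98.9
```

```bash
python3 -c "from st import *;st(10)"
```

```text
t 9.6833 q [-14.8  -4.   -3.7  90.4   0.   22.6] p [ 0.4726 -0.1245  0.1893] rot [179.98  -0.03 142.62] F [-1.48  5.03  3.22] M [1.0588 0.1644 0.2189] open 0.0081 g 99.24708366394043
avg F [-0.8629  2.9437  1.9456] M [0.7075 0.0048 0.1631] sd [0.231  0.0954 0.0305]
```

In the tool's units: 15.9 cm / 30 = 0.53, 6.2 cm / 30 = 0.2067, -0.25 rad / 4 = -0.0625.

Call:
servo_tool --pt "0 0 0 0" --pt "0 0 0 0" --pt "0 0 0.0167 0" --pt "0 0 0.0833 0" --pt "0 0 0.1667 0" --pt "0.0333 0.03 0.2067 -0.0125" --pt "0.1167 0.1033 0.2067 -0.0375" --pt "0.2 0.1767 0.2067 -0.0625" --pt "0.2833 0.25 0.2067 -0.0875" --pt "0.3667 0.3233 0.2067 -0.1125" --pt "0.45 0.3967 0.2067 -0.135" --pt "0.5133 0.45 0.2067 -0.135" --pt "0.53 0.4633 0.2067 -0.135" --pt "0.53 0.4633 0.15 -0.135" --pt "0.53 0.4633 0.0667 -0.135" --pt "0.53 0.4633 0.0167 -0.135" --pt "0.53 0.4633 0 -0.135" --pt "0.53 0.4633 0 -0.135" --claw 0.5

```text
time: 11.18
ee_pos: [0.631, 0.0137, 0.1883]
tcp_rot: [-179.9, -0.0, 111.6]
wrist_force: [0.3, -0.5, -0.2]
opening: 0.0426
grasp_force: 0.0
```

Call:
servo_tool --pt "0 0 0 0" --pt "0 0 0 0" --pt "0 0 0 0" --pt "0 0 0 0" --pt "0 0 0 0" --claw 1

```text
time: 11.6
ee_pos: [0.6313, 0.0137, 0.1913]
tcp_rot: [180.0, 0.1, 111.6]
wrist_force: [-6.5, -2.7, 7.1]
opening: 0.0079
grasp_force: 98.6
```

```bash
python3 -c "from st import *;st(3)"
```

```text
t 11.75 q [ 1.3 15.8 18.  92.2 -0.1 69.6] p [0.6313 0.0137 0.1913] rot [179.98   0.06 111.64] F [-6.06 -2.16  6.25] M [-0.41    1.2534 -0.0137] open 0.008 g 98.57600212097168
avg F [-6.5905 -2.6346  6.2947] M [-0.4728  1.289   0.0213] sd [0.0458 0.031  0.0267]
```

In the tool's units: 0.15 cm / 30 = 0.005, -0.08 cm / 30 = -0.0027, -0.36 rad / 4 = -0.09.

Call:
servo_tool --pt "-0.0027 -0.001 0.005 -0.015" --pt "-0.0027 -0.001 0.005 -0.035" --pt "-0.0027 -0.001 0.005 -0.055" --pt "-0.0027 -0.001 0.005 -0.075" --pt "-0.0027 -0.001 0.005 -0.09" --pt "-0.0027 -0.001 0.005 -0.09"

```text
time: 12.25
ee_pos: [0.6308, 0.0136, 0.1914]
tcp_rot: [180.0, 0.0, 90.9]
wrist_force: [-2.5, -1.4, -0.0]
opening: 0.0078
grasp_force: 99.0
```

```bash
python3 -c "from st import *;st(6)"
```

```text
t 12.55 q [ 1.3 15.7 18.  92.2 -0.  90.2] p [0.6309 0.0136 0.1913] rot [179.98   0.04  91.09] F [-5.3  -3.95  2.71] M [-0.8204  0.758   0.0525] open 0.0078 g 99.57521080970764
avg F [-3.4961 -2.9958  1.4011] M [-0.6879  0.6527  0.0299] sd [0.0941 0.0979 0.0151]
```

In the tool's units: -0.05 cm / 30 = -0.0017, -0.04 cm / 30 = -0.0013, -0.28 rad / 4 = -0.07.

Call:
servo_tool --pt "-0.0017 -0.0013 0.001 -0.015" --pt "-0.0017 -0.0013 0.001 -0.035" --pt "-0.0017 -0.0013 0.001 -0.055" --pt "-0.0017 -0.0013 0.001 -0.0675" --pt "-0.0017 -0.0013 0.001 -0.07" --pt "-0.0017 -0.0013 0.001 -0.07"

```text
time: 13.05
ee_pos: [0.6306, 0.0135, 0.1914]
tcp_rot: [180.0, -0.0, 75.1]
wrist_force: [-2.2, -2.3, 1.2]
opening: 0.0079
grasp_force: 99.4
```

```bash
python3 -c "from st import *;st(6)"
```

```text
t 13.35 q [  1.2  15.7  17.9  92.2  -0.  106.2] p [0.6306 0.0135 0.1913] rot [179.97  -0.    75.03] F [-2.26 -3.05  2.51] M [-0.5716  0.3217  0.1079] open 0.0078 g 99.51979279518127
avg F [-2.0969 -1.8006  2.1836] M [-0.5435  0.35    0.0796] sd [0.0213 0.0181 0.0339]
```

In the tool's units: -0.03 cm / 30 = -0.001, -0.14 rad / 4 = -0.035.

Call:
servo_tool --pt "-0.001 -0.001 0.001 -0.0125" --pt "-0.001 -0.001 0.001 -0.0275" --pt "-0.001 -0.001 0.001 -0.035" --pt "-0.001 -0.001 0.001 -0.035"

```text
time: 13.68
ee_pos: [0.6304, 0.0135, 0.1914]
tcp_rot: [180.0, -0.0, 66.9]
wrist_force: [-0.3, -0.4, 0.3]
opening: 0.0077
grasp_force: 99.4
```

```bash
python3 -c "from st import *;st(9)"
```

```text
t 14.1333 q [  1.2  15.6  17.9  92.2   0.  114.2] p [0.6304 0.0134 0.1914] rot [179.99  -0.03  67.  ] F [1.48 1.04 0.34] M [ 0.2732 -0.4183  0.0082] open 0.0078 g 99.26107406616211
avg F [0.4507 0.1426 0.4819] M [ 0.0314 -0.2408  0.0617] sd [0.1222 0.1242 0.0379]
```

In the tool's units: -0.14 rad / 4 = -0.035.

Call:
servo_tool --pt "0 0 0 -0.015" --pt "0 0 0 -0.035" --pt "0 0 0 -0.0475" --pt "0 0 0 -0.05" --pt "0 0 0 -0.05"

```text
time: 14.55
ee_pos: [0.6302, 0.0135, 0.1914]
tcp_rot: [-180.0, -0.0, 55.6]
wrist_force: [0.7, 2.0, 0.3]
opening: 0.0077
grasp_force: 99.3
```

```bash
python3 -c "from st import *;st(9)"
```

```text
t 15.0 q [  1.2  15.6  17.9  92.2   0.  125.7] p [0.6302 0.0135 0.1914] rot [-179.99   -0.02   55.53] F [ 1.    2.96 -0.67] M [ 0.768  -0.2431  0.1141] open 0.0075 g 99.34990525245667
avg F [0.915  3.0174 0.2124] M [ 0.6352 -0.2696  0.0795] sd [0.1029 0.0158 0.029 ]
```

In the tool's units: 0.05 cm / 30 = 0.0017, -0.17 rad / 4 = -0.0425.

Call:
servo_tool --pt "0 0.0017 0 -0.015" --pt "0 0.0017 0 -0.0325" --pt "0 0.0017 0 -0.0425" --pt "0 0.0017 0 -0.0425"

```text
time: 15.33
ee_pos: [0.6301, 0.0136, 0.1914]
tcp_rot: [180.0, 0.0, 45.7]
wrist_force: [0.5, 1.9, 1.2]
opening: 0.0077
grasp_force: 99.4
```

```bash
python3 -c "from st import *;st(9)"
```

```text
t 15.7833 q [  1.2  15.6  17.9  92.2  -0.  135.5] p [0.6301 0.0136 0.1914] rot [179.99   0.01  45.78] F [-0.1   0.24  2.08] M [0.0778 0.106  0.1296] open 0.0082 g 99.39610004425049
avg F [-0.5645  1.4127  1.2346] M [0.1841 0.0275 0.1355] sd [0.0543 0.0595 0.0137]
```

In the tool's units: -0.04 rad / 4 = -0.01.

Call:
servo_tool --pt "0 0 0 -0.0075" --pt "0 0 0 -0.01" --pt "0 0 0 -0.01"

```text
time: 16.03
ee_pos: [0.6301, 0.0136, 0.1914]
tcp_rot: [180.0, 0.0, 43.5]
wrist_force: [-2.0, 1.3, 2.2]
opening: 0.0082
grasp_force: 99.5
```

In the tool's units: -14.8 cm / 30 = -0.4933, -14 cm / 30 = -0.4667, 1.26 rad / 4 = 0.315.

Call:
servo_tool --pt "0 0 0 0" --pt "0 0 0 0" --pt "0 0 0.0167 0" --pt "0 0 0.0833 0" --pt "0 0 0.1667 0.025" --pt "-0.0033 -0.05 0.2 0.055" --pt "-0.0067 -0.1333 0.2 0.085" --pt "-0.01 -0.2167 0.2 0.115" --pt "-0.0167 -0.3 0.2 0.145" --pt "-0.0233 -0.3833 0.2 0.175" --pt "-0.0267 -0.4667 0.2 0.205" --pt "-0.0267 -0.4933 0.2 0.235" --pt "-0.0267 -0.4933 0.2 0.265" --pt "-0.0267 -0.4933 0.2 0.295" --pt "-0.0267 -0.4933 0.2 0.315" --pt "-0.0267 -0.4933 0.1333 0.315" --pt "-0.0267 -0.4933 0.05 0.315" --pt "-0.0267 -0.4933 0.0067 0.315" --pt "-0.0267 -0.4933 -0.0033 0.315" --pt "-0.0267 -0.4933 -0.0033 0.315" --claw 0.5

```text
time: 17.7
ee_pos: [0.6218, -0.1343, 0.1899]
tcp_rot: [-179.9, -0.0, 115.7]
wrist_force: [-0.3, -0.0, 0.8]
opening: 0.0424
grasp_force: 0.0
```

Call:
servo_tool --pt "0 0 0 0" --pt "0 0 0 0" --pt "0 0 0 0" --pt "0 0 0 0" --pt "0 0 0 0" --claw 1

```text
time: 18.12
ee_pos: [0.6228, -0.1344, 0.1921]
tcp_rot: [179.9, 0.1, 115.7]
wrist_force: [-0.6, -1.1, 6.8]
opening: 0.0077
grasp_force: 98.2
```

```bash
python3 -c "from st import *;st(3)"
```

```text
t 18.2667 q [-12.2  16.5  19.   92.3  -0.   52.1] p [ 0.6228 -0.1344  0.1922] rot [179.87   0.1  115.67] F [0.65 0.1  6.01] M [-0.018  -0.0632  0.0406] open 0.0076 g 98.18276524543762
avg F [0.6171 0.1356 6.0583] M [-0.0364 -0.0238  0.0726] sd [0.0229 0.0289 0.0272]
```

In the tool's units: 0.14 cm / 30 = 0.0047, -0.36 rad / 4 = -0.09.

Call:
servo_tool --pt "0 0 0.0047 -0.015" --pt "0 0 0.0047 -0.0375" --pt "0 0 0.0047 -0.0625" --pt "0 0 0.0047 -0.0825" --pt "0 0 0.0047 -0.09" --pt "0 0 0.0047 -0.09"

```text
time: 18.77
ee_pos: [0.6225, -0.1345, 0.1922]
tcp_rot: [179.9, 0.0, 95.0]
wrist_force: [1.7, -1.2, -0.1]
opening: 0.0077
grasp_force: 98.8
```

```bash
python3 -c "from st import *;st(7)"
```

```text
t 19.1167 q [-12.2  16.5  19.1  92.4  -0.   72.7] p [ 0.6225 -0.1344  0.1922] rot [179.94   0.03  95.07] F [ 3.84 -2.25  1.55] M [-0.4181 -0.7247  0.1429] open 0.0077 g 99.05391812324524
avg F [ 2.3706 -1.5528  1.1898] M [-0.3635 -0.5115  0.0789] sd [0.0451 0.1229 0.033 ]
```

In the tool's units: 0.03 cm / 30 = 0.001, -0.02 cm / 30 = -0.0007, -0.14 rad / 4 = -0.035.

Call:
servo_tool --pt "0.001 -0.0007 0.0007 -0.015" --pt "0.001 -0.0007 0.0007 -0.0275" --pt "0.001 -0.0007 0.0007 -0.035" --pt "0.001 -0.0007 0.0007 -0.035"

```text
time: 19.45
ee_pos: [0.6225, -0.1344, 0.1922]
tcp_rot: [180.0, 0.0, 87.0]
wrist_force: [1.2, -1.6, 2.8]
opening: 0.008
grasp_force: 99.1
```

```bash
python3 -c "from st import *;st(9)"
```

```text
t 19.9 q [-12.2  16.6  19.1  92.5   0.   80.8] p [ 0.6225 -0.1344  0.1922] rot [179.99   0.    87.04] F [ 1.22 -1.07  5.29] M [-0.2289 -0.199   0.165 ] open 0.0076 g 99.29235219955444
avg F [ 1.0272 -0.9876  4.0555] M [-0.2163 -0.237   0.1404] sd [0.0243 0.0527 0.0367]
```

In the tool's units: -0.05 cm / 30 = -0.0017, -0.04 rad / 4 = -0.01.

Call:
servo_tool --pt "0 0 -0.0017 -0.0075" --pt "0 0 -0.0017 -0.01" --pt "0 0 -0.0017 -0.01"

```text
time: 20.15
ee_pos: [0.6225, -0.1345, 0.1922]
tcp_rot: [180.0, 0.0, 84.7]
wrist_force: [-0.0, -0.7, 7.1]
opening: 0.0078
grasp_force: 100.0
```

In the tool's units: 15.8 cm / 30 = 0.5267, 14.7 cm / 30 = 0.49, 1.9 rad / 4 = 0.475.

Call:
servo_tool --pt "0 0 0 0" --pt "0 0 0 0" --pt "0 0 0.0167 0" --pt "0 0 0.0833 0" --pt "0 0 0.1667 0.025" --pt "-0.0333 0.0367 0.2 0.055" --pt "-0.1 0.1133 0.2 0.085" --pt "-0.1667 0.19 0.2 0.115" --pt "-0.2333 0.2667 0.2 0.145" --pt "-0.3 0.3433 0.2 0.175" --pt "-0.3667 0.4167 0.2 0.205" --pt "-0.4333 0.49 0.2 0.235" --pt "-0.4667 0.5267 0.2 0.265" --pt "-0.4667 0.5267 0.2 0.295" --pt "-0.4667 0.5267 0.2 0.325" --pt "-0.4667 0.5267 0.2 0.355" --pt "-0.4667 0.5267 0.2 0.385" --pt "-0.4667 0.5267 0.2 0.415" --pt "-0.4667 0.5267 0.2 0.445" --pt "-0.4667 0.5267 0.2 0.475" --claw 0.5

```text
time: 21.82
ee_pos: [0.4822, 0.0236, 0.2515]
tcp_rot: [180.0, -0.0, -166.1]
wrist_force: [-0.0, 0.8, -0.2]
opening: 0.0425
grasp_force: 0.0
```

In the tool's units: -6.1 cm / 30 = -0.2033, -5.8 cm / 30 = -0.1933, 0.99 rad / 4 = 0.2475.

Call:
servo_tool --pt "0 0 0 0.03" --pt "0 0 0 0.06" --pt "0 0 0 0.09" --pt "0 0 0 0.12" --pt "0 0 0 0.15" --pt "0 0 0 0.18" --pt "0 0 0 0.21" --pt "0 0 0 0.2375" --pt "0 0 0 0.2475" --pt "0 0 -0.0667 0.2475" --pt "0 0 -0.15 0.2475" --pt "0 0 -0.1933 0.2475" --pt "0 0 -0.2033 0.2475" --pt "0 0 -0.2033 0.2475"

```text
time: 22.98
ee_pos: [0.4819, 0.0235, 0.1899]
tcp_rot: [179.9, -0.0, -109.7]
wrist_force: [-0.1, -0.1, 1.2]
opening: 0.0429
grasp_force: 0.0
```

Call:
servo_tool --pt "0 0 0 0" --pt "0 0 0 0" --pt "0 0 0 0" --pt "0 0 0 0" --pt "0 0 0 0" --claw 1

```text
time: 23.4
ee_pos: [0.4828, 0.0236, 0.1919]
tcp_rot: [-179.9, 0.0, -109.7]
wrist_force: [-2.1, 0.0, 6.3]
opening: 0.0078
grasp_force: 98.1
```

```bash
python3 -c "from st import *;st(3)"
```

```text
t 23.55 q [  2.8  -4.9  -4.2  90.6   0.  -67.5] p [0.4828 0.0236 0.1919] rot [-179.9     0.05 -109.69] F [-1.32  0.01  7.01] M [-0.0105  0.4519 -0.0307] open 0.0079 g 98.07967901229858
avg F [-1.6744 -0.0187  6.7978] M [ 0.0229  0.4534 -0.0542] sd [0.0328 0.0089 0.02  ]
```

In the tool's units: 0.16 cm / 30 = 0.0053, -0.02 cm / 30 = -0.0007, -0.36 rad / 4 = -0.09.

Call:
servo_tool --pt "-0.0007 0 0.0053 -0.015" --pt "-0.0007 0 0.0053 -0.0375" --pt "-0.0007 0 0.0053 -0.0625" --pt "-0.0007 0 0.0053 -0.0825" --pt "-0.0007 0 0.0053 -0.09" --pt "-0.0007 0 0.0053 -0.09"

```text
time: 24.05
ee_pos: [0.483, 0.0234, 0.1921]
tcp_rot: [-179.9, 0.0, -130.4]
wrist_force: [4.7, -1.4, -4.9]
opening: 0.0078
grasp_force: 99.0
```

```bash
python3 -c "from st import *;st(7)"
```

```text
t 24.4 q [  2.8  -4.8  -4.1  90.7  -0.  -47. ] p [0.4829 0.0234 0.1921] rot [-179.94    0.03 -130.22] F [ 5.26 -1.33 -6.11] M [-0.3008 -1.1983  0.0885] open 0.0075 g 99.03459191322327
avg F [ 5.4138 -1.1672 -5.7154] M [-0.2823 -1.2048  0.0808] sd [0.0333 0.0214 0.0351]
```

In the tool's units: -0.06 cm / 30 = -0.002, -0.02 cm / 30 = -0.0007, -0.06 rad / 4 = -0.015.

Call:
servo_tool --pt "0.002 -0.0007 -0.002 -0.015" --pt "0.002 -0.0007 -0.002 -0.0275" --pt "0.002 -0.0007 -0.002 -0.0325" --pt "0.002 -0.0007 -0.002 -0.0325"

```text
time: 24.73
ee_pos: [0.4832, 0.0233, 0.192]
tcp_rot: [-180.0, 0.0, -137.7]
wrist_force: [2.1, -0.4, 1.3]
opening: 0.0077
grasp_force: 99.9
```

```bash
python3 -c "from st import *;st(8)"
```

```text
t 25.1333 q [  2.8  -4.8  -4.1  90.7  -0.  -39.5] p [0.4831 0.0233 0.192 ] rot [-179.96    0.04 -137.74] F [ 1.68 -1.26  4.98] M [-0.3613 -0.6293  0.0983] open 0.0077 g 100.41330099105835
avg F [ 2.1748 -1.0865  3.154 ] M [-0.2959 -0.5429  0.0641] sd [0.0504 0.0589 0.0224]
```

In the tool's units: 0.03 cm / 30 = 0.001, -0.01 cm / 30 = -0.0003, -0.2 rad / 4 = -0.05.

Call:
servo_tool --pt "0.001 -0.0003 0 -0.015" --pt "0.001 -0.0003 0 -0.035" --pt "0.001 -0.0003 0 -0.0475" --pt "0.001 -0.0003 0 -0.05" --pt "0.001 -0.0003 0 -0.05"

```text
time: 25.55
ee_pos: [0.4833, 0.0231, 0.192]
tcp_rot: [-180.0, 0.0, -149.3]
wrist_force: [2.3, -2.7, 5.4]
opening: 0.0078
grasp_force: 100.5
```

```bash
python3 -c "from st import *;st(8)"
```

```text
t 25.95 q [  2.8  -4.7  -4.   90.7  -0.  -28. ] p [0.4833 0.0231 0.1919] rot [-179.97    0.03 -149.21] F [ 1.28 -1.82  5.92] M [-0.4612 -0.4708  0.0417] open 0.0078 g 100.54925322532654
avg F [ 1.7381 -1.7977  5.4918] M [-0.4501 -0.4202  0.0527] sd [0.02   0.0228 0.024 ]
```

In the tool's units: 0.07 cm / 30 = 0.0023, -0.03 cm / 30 = -0.001, -0.25 rad / 4 = -0.0625.

Call:
servo_tool --pt "0.0007 -0.001 0.0023 -0.015" --pt "0.0007 -0.001 0.0023 -0.0375" --pt "0.0007 -0.001 0.0023 -0.055" --pt "0.0007 -0.001 0.0023 -0.0625" --pt "0.0007 -0.001 0.0023 -0.0625"

```text
time: 26.37
ee_pos: [0.4834, 0.0228, 0.192]
tcp_rot: [-180.0, -0.0, -163.6]
wrist_force: [3.3, -2.4, 0.5]
opening: 0.0076
grasp_force: 99.9
```

```bash
python3 -c "from st import *;st(8)"
```

```text
t 26.7667 q [  2.7  -4.7  -4.   90.7  -0.  -13.8] p [0.4834 0.0229 0.1921] rot [-179.99   -0.01 -163.52] F [ 3.35 -2.16  0.3 ] M [-0.6653 -0.8273  0.0874] open 0.0078 g 99.81549024581909
avg F [ 3.2077 -2.2973  0.0327] M [-0.5227 -0.7548  0.0777] sd [0.0669 0.0542 0.0223]
```

In the tool's units: 0.04 cm / 30 = 0.0013, -0.03 cm / 30 = -0.001, -0.17 rad / 4 = -0.0425.

Call:
servo_tool --pt "0.0013 -0.001 0 -0.015" --pt "0.0013 -0.001 0 -0.0325" --pt "0.0013 -0.001 0 -0.0425" --pt "0.0013 -0.001 0 -0.0425"

```text
time: 27.1
ee_pos: [0.4835, 0.0226, 0.1921]
tcp_rot: [180.0, -0.0, -173.4]
wrist_force: [1.8, -2.7, 1.2]
opening: 0.0079
grasp_force: 99.8
```

```bash
python3 -c "from st import *;st(9)"
```

```text
t 27.55 q [ 2.7 -4.6 -3.9 90.8  0.  -4.1] p [0.4835 0.0226 0.1921] rot [ 180.     -0.04 -173.27] F [-0.46 -1.84  0.02] M [-0.4344  0.1298  0.1422] open 0.0073 g 99.758859872818
avg F [-0.0348 -2.1999  0.4335] M [-0.452  -0.0716  0.1209] sd [0.0309 0.1211 0.0274]
```

In the tool's units: -0.06 rad / 4 = -0.015.

Call:
servo_tool --pt "0 0 0 -0.01" --pt "0 0 0 -0.015" --pt "0 0 0 -0.015"

```text
time: 27.8
ee_pos: [0.4835, 0.0226, 0.1921]
tcp_rot: [-180.0, -0.0, -176.8]
wrist_force: [-1.1, -2.5, 0.8]
opening: 0.0077
grasp_force: 99.8
```

In the tool's units: -14.8 cm / 30 = -0.4933, 2.5 cm / 30 = 0.0833, -0.66 rad / 4 = -0.165.

Call:
servo_tool --pt "0 0 0 0" --pt "0 0 0 0" --pt "0 0 0.0167 0" --pt "0 0 0.0833 0" --pt "0 0 0.1667 0" --pt "-0.0033 -0.05 0.2 -0.02" --pt "-0.0067 -0.1333 0.2 -0.045" --pt "-0.01 -0.2167 0.2 -0.07" --pt "-0.0167 -0.3 0.2 -0.095" --pt "-0.0233 -0.3833 0.2 -0.12" --pt "-0.03 -0.4667 0.2 -0.145" --pt "-0.03 -0.4933 0.2 -0.165" --pt "-0.03 -0.4933 0.15 -0.165" --pt "-0.03 -0.4933 0.0667 -0.165" --pt "-0.03 -0.4933 0.01 -0.165" --pt "-0.03 -0.4933 -0.0033 -0.165" --pt "-0.03 -0.4933 -0.0033 -0.165" --claw 0.5

```text
time: 29.22
ee_pos: [0.4743, -0.1251, 0.1906]
tcp_rot: [-180.0, -0.1, 145.5]
wrist_force: [-0.3, 0.8, -0.2]
opening: 0.0429
grasp_force: 0.0
```

In the tool's units: 0.13 cm / 30 = 0.0043.

Call:
servo_tool --pt "0 0 0 0" --pt "0 0 0 0" --pt "0 0 0 0" --pt "0 0 0 0" --pt "0 0 0.0043 0" --claw 1

```text
time: 29.63
ee_pos: [0.4748, -0.1259, 0.1931]
tcp_rot: [-179.9, 0.1, 145.4]
wrist_force: [1.3, -4.5, -9.9]
opening: 0.0079
grasp_force: 97.5
```

```bash
python3 -c "from st import *;st(1)"
```

```text
t 29.6833 q [-14.8  -3.7  -2.9  90.7  -0.1  19.7] p [ 0.4749 -0.1259  0.193 ] rot [-179.95    0.06  145.45] F [-1.49 -4.1   1.43] M [-1.0102  0.3175 -0.0183] open 0.0075 g 98.8567042350769
avg F [-1.4861 -4.0967  1.4341] M [-1.0102  0.3175 -0.0183] sd [0. 0. 0.]
```

In the tool's units: -0.06 cm / 30 = -0.002, -0.03 cm / 30 = -0.001, -0.34 rad / 4 = -0.085.

Call:
servo_tool --pt "-0.001 -0.002 0.0007 -0.015" --pt "-0.001 -0.002 0.0007 -0.035" --pt "-0.001 -0.002 0.0007 -0.06" --pt "-0.001 -0.002 0.0007 -0.085" --pt "-0.001 -0.002 0.0007 -0.11" --pt "-0.001 -0.002 0.0007 -0.125" --pt "-0.001 -0.002 0.0007 -0.13" --pt "-0.001 -0.002 0.0007 -0.13"

```text
time: 30.35
ee_pos: [0.4747, -0.1262, 0.1932]
tcp_rot: [180.0, 0.1, 115.7]
wrist_force: [-1.4, -4.0, 1.3]
opening: 0.0076
grasp_force: 98.9
```

```bash
sed -i "s/M.append(o\['torque'\])/M.append(np.r_[o['torque'],o['joint_efforts'][5]])/" st.py; python3 -c "from st import *;st(4)"
```

```text
t 30.55 q [-14.9  -3.8  -3.   90.7  -0.   49.4] p [ 0.4747 -0.1262  0.1931] rot [179.98   0.05 115.74] F [-1.3  -5.22  1.78] M [-1.0377  0.078   0.3035] open 0.0076 g 99.09862160682678
avg F [-0.8755 -4.6882  2.0277] M [-0.9743  0.077   0.2859  0.3805] sd [0.0715 0.0181 0.0182 0.1205]
```

Call:
servo_tool --pt "0 0 0 0"

```text
time: 30.63
ee_pos: [0.4747, -0.1262, 0.1931]
tcp_rot: [180.0, 0.1, 115.7]
wrist_force: [-0.6, -4.8, 4.1]
opening: 0.0078
grasp_force: 99.2
```

```bash
python3 -c "from st import *;st(0);print(get_obs()['joint_efforts'])"
```

```text
t 30.6333 q [-14.9  -3.8  -3.   90.7  -0.   49.4] p [ 0.4747 -0.1262  0.1931] rot [179.98   0.05 115.72] F [-0.57 -4.8   4.13] M [-1.1608  0.0028  0.2742] open 0.0078 g 99.20506596565247
[  2.2026 -40.9871  44.7519   0.3916   1.4513   0.255 ]
```

In the tool's units: -0.06 cm / 30 = -0.002, 0.05 cm / 30 = 0.0017, -0.34 rad / 4 = -0.085.

Call:
servo_tool --pt "-0.0003 -0.002 0.0017 -0.0175" --pt "-0.0003 -0.002 0.0017 -0.0375" --pt "-0.0003 -0.002 0.0017 -0.06" --pt "-0.0003 -0.002 0.0017 -0.0775" --pt "-0.0003 -0.002 0.0017 -0.085" --pt "-0.0003 -0.002 0.0017 -0.085"

```text
time: 31.13
ee_pos: [0.4745, -0.1264, 0.1932]
tcp_rot: [180.0, -0.0, 96.2]
wrist_force: [0.3, -3.2, 1.0]
opening: 0.0073
grasp_force: 99.1
```

```bash
python3 -c "from st import *;st(3)"
```

```text
t 31.2833 q [-14.9  -3.7  -2.9  90.8   0.   68.8] p [ 0.4744 -0.1264  0.1932] rot [179.98  -0.02  96.29] F [ 0.35 -2.04  2.15] M [-0.4649 -0.1102  0.4288] open 0.0077 g 99.05725479125977
avg F [-0.2199 -2.4907  1.8223] M [-0.5014 -0.0958  0.409   0.5669] sd [0.0376 0.0102 0.0175 0.1528]
```

Call:
servo_tool --pt "0 0 0 0"

```text
time: 31.37
ee_pos: [0.4744, -0.1264, 0.1932]
tcp_rot: [180.0, -0.0, 96.3]
wrist_force: [0.6, -1.6, 2.2]
opening: 0.0077
grasp_force: 99.1
```

```bash
python3 -c "from st import *;print(get_obs()['torque'])"
```

```text
[-0.38388674 -0.09583038  0.43601408]
```

Call:
servo_tool --pt "0 0 0 0"

```text
time: 31.45
ee_pos: [0.4744, -0.1264, 0.1932]
tcp_rot: [180.0, -0.0, 96.2]
wrist_force: [-0.3, -1.5, 1.7]
opening: 0.0076
grasp_force: 99.1
```

```bash
python3 -c "from st import *;print(get_obs()['torque'])"
```

```text
[-0.34259415 -0.15911904  0.42119049]
```

In the tool's units: 15.7 cm / 30 = 0.5233, 7.9 cm / 30 = 0.2633, 1.3 rad / 4 = 0.325.

Call:
servo_tool --pt "0 0 0 0" --pt "0 0 0 0" --pt "0 0 0.0167 0" --pt "0 0 0.0833 0" --pt "0 0 0.1667 0.025" --pt "0.0333 0.03 0.2 0.055" --pt "0.11 0.1 0.2 0.085" --pt "0.1867 0.17 0.2 0.115" --pt "0.2633 0.24 0.2 0.145" --pt "0.34 0.31 0.2 0.175" --pt "0.4167 0.38 0.2 0.205" --pt "0.4933 0.4467 0.2 0.235" --pt "0.5233 0.47 0.2 0.265" --pt "0.5233 0.47 0.2 0.295" --pt "0.5233 0.47 0.2 0.325" --pt "0.5233 0.47 0.2 0.355" --pt "0.5233 0.47 0.2 0.385" --pt "0.5233 0.47 0.2 0.415" --pt "0.5233 0.47 0.2 0.445" --pt "0.5233 0.47 0.2 0.475" --claw 0.5

```text
time: 33.12
ee_pos: [0.6313, 0.0146, 0.2533]
tcp_rot: [180.0, -0.0, -154.6]
wrist_force: [-0.0, -0.2, -0.2]
opening: 0.0428
grasp_force: 0.0
```

In the tool's units: -6.2 cm / 30 = -0.2067, -5.9 cm / 30 = -0.1967, 0.37 rad / 4 = 0.0925.

Call:
servo_tool --pt "0 0 0 0.03" --pt "0 0 0 0.06" --pt "0 0 0 0.085" --pt "0 0 0 0.0925" --pt "0 0 -0.0667 0.0925" --pt "0 0 -0.15 0.0925" --pt "0 0 -0.1967 0.0925" --pt "0 0 -0.2067 0.0925" --pt "0 0 -0.2067 0.0925"

```text
time: 33.87
ee_pos: [0.6308, 0.0145, 0.1904]
tcp_rot: [179.9, -0.1, -133.8]
wrist_force: [-0.7, 0.0, 1.3]
opening: 0.043
grasp_force: 0.0
```

In the tool's units: 0.13 cm / 30 = 0.0043.

Call:
servo_tool --pt "0 0 0 0" --pt "0 0 0 0" --pt "0 0 0 0" --pt "0 0 0 0" --pt "0 0 0.0043 0" --claw 1

```text
time: 34.28
ee_pos: [0.6314, 0.0149, 0.1932]
tcp_rot: [180.0, 0.1, -133.7]
wrist_force: [0.6, 3.4, -6.5]
opening: 0.0076
grasp_force: 97.6
```

```bash
python3 -c "from st import *;st()"
```

```text
t 34.2833 q [  1.3  15.8  18.3  92.4   0.  -44.9] p [0.6314 0.0149 0.1932] rot [ 179.99    0.05 -133.73] F [ 0.56  3.44 -6.53] M [ 0.632  -0.1406 -0.0479] open 0.0076 g 97.63968586921692
```

In the tool's units: 0.04 cm / 30 = 0.0013, -0.56 rad / 4 = -0.14.

Call:
servo_tool --pt "0 0.0013 0 -0.015" --pt "0 0.0013 0 -0.035" --pt "0 0.0013 0 -0.06" --pt "0 0.0013 0 -0.085" --pt "0 0.0013 0 -0.11" --pt "0 0.0013 0 -0.1325" --pt "0 0.0013 0 -0.14" --pt "0 0.0013 0 -0.14"

```text
time: 34.95
ee_pos: [0.6316, 0.0146, 0.1932]
tcp_rot: [-180.0, 0.0, -165.9]
wrist_force: [-0.6, -1.1, 2.0]
opening: 0.0078
grasp_force: 98.9
```

```bash
python3 -c "from st import *;st(3)"
```

```text
t 35.1 q [  1.3  15.8  18.3  92.4  -0.  -12.9] p [0.6316 0.0146 0.1932] rot [-179.96    0.05 -165.76] F [-0.98 -2.8   4.12] M [-0.4372  0.2498  0.301 ] open 0.0076 g 99.12572979927063
avg F [-0.6655 -1.3316  3.5732] M [-0.353   0.2367  0.2948  0.5021] sd [0.0657 0.0111 0.0138 0.1638]
```

Call:
servo_tool --pt "0 0 0 0"

```text
time: 35.18
ee_pos: [0.6316, 0.0146, 0.1932]
tcp_rot: [-180.0, 0.1, -165.8]
wrist_force: [-1.0, -2.7, 5.3]
opening: 0.0077
grasp_force: 99.3
```

```bash
python3 -c "from st import *;print(get_obs()['torque'])"
```

```text
[-0.49240524  0.20963109  0.29409483]
```

In the tool's units: 0.05 cm / 30 = 0.0017, -0.04 cm / 30 = -0.0013, -0.33 rad / 4 = -0.0825.

Call:
servo_tool --pt "-0.0003 -0.0013 0.0017 -0.0175" --pt "-0.0003 -0.0013 0.0017 -0.0375" --pt "-0.0003 -0.0013 0.0017 -0.06" --pt "-0.0003 -0.0013 0.0017 -0.075" --pt "-0.0003 -0.0013 0.0017 -0.0825" --pt "-0.0003 -0.0013 0.0017 -0.0825"

```text
time: 35.68
ee_pos: [0.6315, 0.0143, 0.1933]
tcp_rot: [-180.0, 0.0, 175.2]
wrist_force: [-0.3, -1.2, 4.8]
opening: 0.0075
grasp_force: 99.1
```

```bash
python3 -c "from st import *;st(3)"
```

```text
t 35.8333 q [ 1.3 15.8 18.3 92.4 -0.   6. ] p [0.6315 0.0143 0.1933] rot [-179.99    0.05  175.34] F [ 0.95 -2.14  4.22] M [-0.601  -0.179   0.4236] open 0.0076 g 99.18646931648254
avg F [ 0.4565 -2.0895  4.4846] M [-0.5373 -0.1184  0.444   0.5831] sd [0.045  0.0429 0.0145 0.1474]
```

Call:
servo_tool --pt "0 0 0 0"

```text
time: 35.92
ee_pos: [0.6315, 0.0143, 0.1933]
tcp_rot: [-180.0, 0.0, 175.3]
wrist_force: [0.9, -1.4, 4.3]
opening: 0.0074
grasp_force: 99.2
```

```bash
python3 -c "from st import *;print(get_obs()['torque'])"
```

```text
[-0.57294698 -0.24412439  0.47378915]
```

Call:
servo_tool --pt "0 0 0 0"

```text
time: 36.0
ee_pos: [0.6315, 0.0143, 0.1933]
tcp_rot: [-180.0, 0.0, 175.3]
wrist_force: [1.0, -3.1, 5.4]
opening: 0.0079
grasp_force: 99.3
```

```bash
python3 -c "from st import *;print(get_obs()['torque'])"
```

```text
[-0.6150396  -0.32190348  0.40874344]
```

In the tool's units: -14.8 cm / 30 = -0.4933, -8.2 cm / 30 = -0.2733, -1.53 rad / 4 = -0.3825.

Call:
servo_tool --pt "0 0 0 0" --pt "0 0 0 0" --pt "0 0 0.0167 0" --pt "0 0 0.0833 0" --pt "0 0 0.1667 -0.025" --pt "-0.0033 -0.05 0.2 -0.055" --pt "-0.0067 -0.1267 0.2 -0.085" --pt "-0.01 -0.2 0.2 -0.115" --pt "-0.0167 -0.2733 0.2 -0.145" --pt "-0.0233 -0.3467 0.2 -0.175" --pt "-0.0267 -0.42 0.2 -0.205" --pt "-0.0267 -0.48 0.2 -0.235" --pt "-0.0267 -0.4933 0.2 -0.265" --pt "-0.0267 -0.4933 0.2 -0.295" --pt "-0.0267 -0.4933 0.2 -0.325" --pt "-0.0267 -0.4933 0.2 -0.355" --pt "-0.0267 -0.4933 0.2 -0.3825" --pt "-0.0267 -0.4933 0.1333 -0.3825" --pt "-0.0267 -0.4933 0.05 -0.3825" --pt "-0.0267 -0.4933 0.0067 -0.3825" --claw 0.5

```text
time: 37.67
ee_pos: [0.6227, -0.1332, 0.1925]
tcp_rot: [-179.9, -0.0, 87.6]
wrist_force: [-0.3, -0.3, -1.0]
opening: 0.0426
grasp_force: 0.0
```

In the tool's units: -0.4 cm / 30 = -0.0133.

Call:
servo_tool --pt "0 0 -0.0133 0" --pt "0 0 -0.0133 0"

```text
time: 37.83
ee_pos: [0.6227, -0.1333, 0.1899]
tcp_rot: [-179.9, -0.0, 87.6]
wrist_force: [-0.2, -0.7, -0.2]
opening: 0.0427
grasp_force: 0.0
```

In the tool's units: 0.13 cm / 30 = 0.0043.

Call:
servo_tool --pt "0 0 0 0" --pt "0 0 0 0" --pt "0 0 0 0" --pt "0 0 0 0" --pt "0 0 0.0043 0" --claw 1

```text
time: 38.25
ee_pos: [0.6228, -0.1335, 0.1929]
tcp_rot: [-180.0, 0.0, 87.6]
wrist_force: [-2.6, 0.3, -7.0]
opening: 0.0078
grasp_force: 97.7
```

```bash
python3 -c "from st import *;st()"
```

```text
t 38.25 q [-12.1  16.7  19.3  92.7  -0.   80.3] p [ 0.6228 -0.1335  0.1929] rot [-179.97    0.     87.59] F [-2.57  0.32 -7.  ] M [ 0.0242  0.3668 -0.0043] open 0.0078 g 97.66704440116882
```

In the tool's units: -0.03 cm / 30 = -0.001, -0.56 rad / 4 = -0.14.

Call:
servo_tool --pt "-0.001 0 0.001 -0.015" --pt "-0.001 0 0.001 -0.035" --pt "-0.001 0 0.001 -0.06" --pt "-0.001 0 0.001 -0.085" --pt "-0.001 0 0.001 -0.11" --pt "-0.001 0 0.001 -0.1325" --pt "-0.001 0 0.001 -0.14" --pt "-0.001 0 0.001 -0.14"

```text
time: 38.92
ee_pos: [0.6229, -0.1336, 0.193]
tcp_rot: [180.0, 0.0, 55.4]
wrist_force: [-2.7, -0.5, -1.7]
opening: 0.0073
grasp_force: 98.6
```

```bash
python3 -c "from st import *;st(2)"
```

```text
t 39.0167 q [-12.1  16.7  19.3  92.6  -0.  112.3] p [ 0.6229 -0.1337  0.193 ] rot [179.99   0.01  55.6 ] F [-2.83 -1.56 -0.52] M [-0.1352  0.5835  0.2821] open 0.0075 g 98.68053317070007
avg F [-2.675  -0.993  -0.3285] M [-0.1399  0.5577  0.2707  0.5415] sd [0.0047 0.0259 0.0114 0.1393]
```

Call:
servo_tool --pt "0 0 0 0"

```text
time: 39.1
ee_pos: [0.6229, -0.1337, 0.193]
tcp_rot: [180.0, 0.0, 55.6]
wrist_force: [-2.8, -0.5, 0.6]
opening: 0.0076
grasp_force: 98.7
```

```bash
python3 -c "from st import *;print(get_obs()['torque'])"
```

```text
[-0.21246055  0.58353972  0.25438931]
```

Call:
servo_tool --pt "0 0 0 0"

```text
time: 39.18
ee_pos: [0.6229, -0.1337, 0.193]
tcp_rot: [180.0, 0.0, 55.6]
wrist_force: [-3.4, -0.8, 2.3]
opening: 0.0075
grasp_force: 98.9
```

```bash
python3 -c "from st import *;print(get_obs()['torque'],get_obs()['wrist_force'])"
```

```text
[-0.17893555  0.67194774  0.24890171] [-3.44861517 -0.83859727  2.2936094 ]
```

In the tool's units: -0.04 cm / 30 = -0.0013, 0.03 cm / 30 = 0.001, -0.4 rad / 4 = -0.1.

Call:
servo_tool --pt "-0.0013 -0.0003 0.001 -0.0175" --pt "-0.0013 -0.0003 0.001 -0.0375" --pt "-0.0013 -0.0003 0.001 -0.06" --pt "-0.0013 -0.0003 0.001 -0.0825" --pt "-0.0013 -0.0003 0.001 -0.0975" --pt "-0.0013 -0.0003 0.001 -0.1" --pt "-0.0013 -0.0003 0.001 -0.1"

```text
time: 39.77
ee_pos: [0.6229, -0.1338, 0.1931]
tcp_rot: [180.0, -0.0, 32.7]
wrist_force: [0.4, -1.4, 0.2]
opening: 0.0075
grasp_force: 98.9
```

```bash
python3 -c "from st import *;st(2)"
```

```text
t 39.8667 q [-12.1  16.6  19.2  92.6  -0.  135.2] p [ 0.6229 -0.1338  0.1931] rot [179.96  -0.03  32.72] F [-0.69 -1.87  1.65] M [-0.4474 -0.0758  0.3918] open 0.0076 g 98.93084764480591
avg F [-0.627  -1.782   0.7488] M [-0.4044 -0.0831  0.4356  0.5095] sd [0.043  0.0073 0.0438 0.074 ]
```

Call:
servo_tool --pt "0 0 0 0"

```text
time: 39.95
ee_pos: [0.6229, -0.1338, 0.1931]
tcp_rot: [180.0, -0.0, 32.7]
wrist_force: [0.7, -1.9, 1.3]
opening: 0.0074
grasp_force: 98.9
```

```bash
python3 -c "from st import *;print(get_obs()['torque'])"
```

```text
[-0.48981647 -0.19948084  0.36721106]
```

Call:
servo_tool --pt "0 0 0 0"

```text
time: 40.03
ee_pos: [0.6229, -0.1338, 0.1931]
tcp_rot: [180.0, -0.0, 32.6]
wrist_force: [-0.0, -1.7, 1.9]
opening: 0.0077
grasp_force: 99.0
```

```bash
python3 -c "from st import *;print(get_obs()['torque'],get_obs()['wrist_force'])"
```

```text
[-0.4568632  -0.21816001  0.4095926 ] [-0.04397934 -1.73811785  1.8918966 ]
```

In the tool's units: 15.7 cm / 30 = 0.5233, 14.7 cm / 30 = 0.49, 1.9 rad / 4 = 0.475.

Call:
servo_tool --pt "0 0 0 0" --pt "0 0 0 0" --pt "0 0 0.0167 0" --pt "0 0 0.0833 0" --pt "0 0 0.1667 0.025" --pt "-0.0333 0.0367 0.2 0.055" --pt "-0.1 0.1133 0.2 0.085" --pt "-0.1667 0.19 0.2 0.115" --pt "-0.2333 0.2667 0.2 0.145" --pt "-0.3 0.3433 0.2 0.175" --pt "-0.3667 0.4167 0.2 0.205" --pt "-0.4333 0.49 0.2 0.235" --pt "-0.4633 0.5233 0.2 0.265" --pt "-0.4633 0.5233 0.2 0.295" --pt "-0.4633 0.5233 0.2 0.325" --pt "-0.4633 0.5233 0.2 0.355" --pt "-0.4633 0.5233 0.2 0.385" --pt "-0.4633 0.5233 0.2 0.415" --pt "-0.4633 0.5233 0.2 0.445" --pt "-0.4633 0.5233 0.2 0.475" --claw 0.5

```text
time: 41.7
ee_pos: [0.4835, 0.0235, 0.2534]
tcp_rot: [180.0, 0.0, 141.8]
wrist_force: [0.4, 0.7, 0.6]
opening: 0.0424
grasp_force: 0.0
```

In the tool's units: -6.2 cm / 30 = -0.2067, -5.9 cm / 30 = -0.1967, 0.78 rad / 4 = 0.195.

Call:
servo_tool --pt "0 0 0 0.03" --pt "0 0 0 0.06" --pt "0 0 0 0.09" --pt "0 0 0 0.12" --pt "0 0 0 0.15" --pt "0 0 0 0.18" --pt "0 0 0 0.195" --pt "0 0 -0.0667 0.195" --pt "0 0 -0.15 0.195" --pt "0 0 -0.1967 0.195" --pt "0 0 -0.2067 0.195" --pt "0 0 -0.2067 0.195"

```text
time: 42.7
ee_pos: [0.4831, 0.0234, 0.1906]
tcp_rot: [180.0, -0.1, -173.9]
wrist_force: [-0.0, -0.1, 0.9]
opening: 0.0425
grasp_force: 0.0
```

In the tool's units: 0.13 cm / 30 = 0.0043.

Call:
servo_tool --pt "0 0 0 0" --pt "0 0 0 0" --pt "0 0 0 0" --pt "0 0 0 0" --pt "0 0 0.0043 0" --claw 1

```text
time: 43.12
ee_pos: [0.484, 0.0229, 0.1927]
tcp_rot: [-179.9, 0.1, -173.9]
wrist_force: [4.4, -3.9, -11.0]
opening: 0.0077
grasp_force: 97.5
```

```bash
python3 -c "from st import *;st()"
```

```text
t 43.1167 q [ 2.7 -4.7 -3.9 90.7 -0.1 -3.4] p [0.484  0.0229 0.1927] rot [-179.94    0.07 -173.88] F [  4.45  -3.89 -10.98] M [-0.7078 -0.9716  0.0158] open 0.0077 g 97.51374006271362
```

In the tool's units: -0.06 cm / 30 = -0.002, -0.05 cm / 30 = -0.0017, -0.58 rad / 4 = -0.145.

Call:
servo_tool --pt "0.0017 -0.0017 -0.002 -0.015" --pt "0.0017 -0.0017 -0.002 -0.035" --pt "0.0017 -0.0017 -0.002 -0.06" --pt "0.0017 -0.0017 -0.002 -0.085" --pt "0.0017 -0.0017 -0.002 -0.11" --pt "0.0017 -0.0017 -0.002 -0.1325" --pt "0.0017 -0.0017 -0.002 -0.145" --pt "0.0017 -0.0017 -0.002 -0.145"

```text
time: 43.78
ee_pos: [0.4841, 0.0219, 0.1927]
tcp_rot: [-179.9, 0.1, 152.7]
wrist_force: [-3.0, -8.0, 5.3]
opening: 0.0077
grasp_force: 99.6
```

```bash
python3 -c "from st import *;st(2)"
```

```text
t 43.8833 q [ 2.7 -4.6 -3.9 90.7 -0.1 29.8] p [0.4841 0.0219 0.1927] rot [-179.92    0.1   152.88] F [-1.51 -6.13  4.75] M [-1.4357  0.4724  0.284 ] open 0.0077 g 99.61108088493347
avg F [-2.0094 -6.4896  5.1793] M [-1.4482  0.483   0.2749  0.5802] sd [0.0125 0.0106 0.0092 0.163 ]
```

Call:
servo_tool --pt "0 0 0 0"

```text
time: 43.97
ee_pos: [0.4841, 0.022, 0.1927]
tcp_rot: [-179.9, 0.1, 152.9]
wrist_force: [-2.4, -6.3, 5.4]
opening: 0.0076
grasp_force: 99.6
```

```bash
python3 -c "from st import *;print(get_obs()['torque'])"
```

```text
[-1.35883276  0.53753807  0.27564982]
```

Call:
servo_tool --pt "0 0 0 0"

```text
time: 44.05
ee_pos: [0.4841, 0.022, 0.1927]
tcp_rot: [-179.9, 0.1, 152.9]
wrist_force: [-2.2, -6.9, 5.1]
opening: 0.0076
grasp_force: 99.6
```

```bash
python3 -c "from st import *;print(get_obs()['torque'],get_obs()['wrist_force'])"
```

```text
[-1.40555962  0.50074422  0.30881005] [-2.20401921 -6.8657957   5.10560111]
```

In the tool's units: -0.1 cm / 30 = -0.0033, 0.06 cm / 30 = 0.002, -0.34 rad / 4 = -0.085.

Call:
servo_tool --pt "-0.001 -0.0033 0.002 -0.0175" --pt "-0.001 -0.0033 0.002 -0.0375" --pt "-0.001 -0.0033 0.002 -0.06" --pt "-0.001 -0.0033 0.002 -0.0775" --pt "-0.001 -0.0033 0.002 -0.085" --pt "-0.001 -0.0033 0.002 -0.085"

```text
time: 44.55
ee_pos: [0.4837, 0.0214, 0.1928]
tcp_rot: [-180.0, 0.1, 133.4]
wrist_force: [-1.6, -5.3, 4.4]
opening: 0.0078
grasp_force: 99.4
```

```bash
python3 -c "from st import *;st(2)"
```

```text
t 44.65 q [ 2.6 -4.7 -3.9 90.8 -0.1 49.1] p [0.4837 0.0214 0.1928] rot [-179.97    0.06  133.5 ] F [-2.27 -4.59  2.39] M [-1.0493  0.3893  0.4037] open 0.0081 g 99.35805201530457
avg F [-1.9184 -4.8367  2.8468] M [-1.0485  0.3954  0.4102  0.6141] sd [0.0008 0.0061 0.0065 0.1247]
```

Call:
servo_tool --pt "0 0 0 0"

```text
time: 44.73
ee_pos: [0.4837, 0.0214, 0.1928]
tcp_rot: [-180.0, 0.1, 133.5]
wrist_force: [-2.1, -4.3, 4.0]
opening: 0.0074
grasp_force: 99.4
```

```bash
python3 -c "from st import *;print(get_obs()['torque'])"
```

```text
[-1.06760242  0.38575004  0.36074088]
```

Call:
servo_tool --pt "0 0 0 0"

```text
time: 44.82
ee_pos: [0.4837, 0.0214, 0.1928]
tcp_rot: [-180.0, 0.1, 133.5]
wrist_force: [-1.9, -5.2, 3.0]
opening: 0.0081
grasp_force: 99.4
```

```bash
python3 -c "from st import *;print(get_obs()['torque'],get_obs()['wrist_force'])"
```

```text
[-1.04515738  0.42370675  0.38763565] [-1.93948156 -5.15198123  3.03923502]
```

In the tool's units: -14.8 cm / 30 = -0.4933, -14 cm / 30 = -0.4667, -0.51 rad / 4 = -0.1275.

Call:
servo_tool --pt "0 0 0 0" --pt "0 0 0 0" --pt "0 0 0.0167 0" --pt "0 0 0.0833 0" --pt "0 0 0.1667 0" --pt "-0.0033 -0.05 0.2 -0.02" --pt "-0.0067 -0.1333 0.2 -0.04" --pt "-0.01 -0.2167 0.2 -0.06" --pt "-0.0167 -0.3 0.2 -0.08" --pt "-0.0233 -0.3833 0.2 -0.1" --pt "-0.03 -0.4667 0.2 -0.12" --pt "-0.03 -0.4933 0.2 -0.1275" --pt "-0.03 -0.4933 0.15 -0.1275" --pt "-0.03 -0.4933 0.0667 -0.1275" --pt "-0.03 -0.4933 0.01 -0.1275" --pt "-0.03 -0.4933 -0.0033 -0.1275" --pt "-0.03 -0.4933 -0.0033 -0.1275" --claw 0.5

```text
time: 46.23
ee_pos: [0.4743, -0.1256, 0.1905]
tcp_rot: [-179.9, -0.1, 104.3]
wrist_force: [0.2, 0.2, 1.2]
opening: 0.0428
grasp_force: 0.0
```

In the tool's units: 0.1 cm / 30 = 0.0033.

Call:
servo_tool --pt "0 0 0 0" --pt "0 0 0 0" --pt "0 0 0 0" --pt "0 0 0 0" --pt "0 0 0.0033 0" --claw 1

```text
time: 46.65
ee_pos: [0.4746, -0.1262, 0.1931]
tcp_rot: [180.0, 0.0, 104.2]
wrist_force: [-0.9, -0.5, -5.5]
opening: 0.0081
grasp_force: 97.7
```

```bash
python3 -c "from st import *;st()"
```

```text
t 46.65 q [-14.9  -3.7  -2.9  90.8  -0.   60.9] p [ 0.4746 -0.1262  0.1931] rot [180.     0.03 104.22] F [-0.89 -0.46 -5.54] M [-0.2456  0.3465  0.036 ] open 0.0081 g 97.69485354423523
```

In the tool's units: -0.2 rad / 4 = -0.05.

Call:
servo_tool --pt "0 0 0 -0.015" --pt "0 0 0 -0.0325" --pt "0 0 0 -0.045" --pt "0 0 0 -0.05" --pt "0 0 0 -0.05"

```text
time: 47.07
ee_pos: [0.4745, -0.1263, 0.193]
tcp_rot: [180.0, 0.0, 92.7]
wrist_force: [-5.7, -1.4, 5.0]
opening: 0.0075
grasp_force: 99.2
```

```bash
python3 -c "from st import *;st()"
```

```text
t 47.0667 q [-14.9  -3.7  -3.   90.8  -0.   72.4] p [ 0.4745 -0.1263  0.193 ] rot [180.     0.03  92.75] F [-5.68 -1.45  5.  ] M [-0.2058  1.1268  0.3765] open 0.0075 g 99.18365120887756
```

Call:
servo_tool --pt "0 0 0 0"

```text
time: 47.15
ee_pos: [0.4745, -0.1263, 0.1929]
tcp_rot: [180.0, 0.0, 92.8]
wrist_force: [-4.8, -0.8, 4.6]
opening: 0.0075
grasp_force: 99.2
```

```bash
python3 -c "from st import *;print(get_obs()['torque'])"
```

```text
[-0.20589558  1.0572153   0.39863108]
```

Call:
servo_tool --pt "0 0 0 0"

```text
time: 47.23
ee_pos: [0.4745, -0.1263, 0.193]
tcp_rot: [180.0, 0.0, 92.8]
wrist_force: [-6.0, -0.8, 4.1]
opening: 0.008
grasp_force: 99.2
```

```bash
python3 -c "from st import *;print(get_obs()['torque'],get_obs()['wrist_force'])"
```

```text
[-0.21604476  1.09753568  0.3523584 ] [-6.02628672 -0.78823962  4.14631491]
```

In the tool's units: -0.08 rad / 4 = -0.02.

Call:
servo_tool --pt "0 0 0 -0.0125" --pt "0 0 0 -0.02" --pt "0 0 0 -0.02"

```text
time: 47.48
ee_pos: [0.4745, -0.1263, 0.193]
tcp_rot: [180.0, 0.0, 88.1]
wrist_force: [-5.0, -1.6, 4.6]
opening: 0.0076
grasp_force: 99.2
```

```bash
python3 -c "from st import *;st(1)"
```

```text
t 47.5333 q [-14.9  -3.7  -3.   90.8  -0.   76.9] p [ 0.4745 -0.1263  0.193 ] rot [179.99   0.03  88.22] F [-5.25 -1.52  3.52] M [-0.2323  1.1277  0.4359] open 0.0074 g 99.23351883888245
avg F [-5.2531 -1.5233  3.5216] M [-0.2323  1.1277  0.4359  0.6802] sd [0. 0. 0. 0.]
```

In the tool's units: 15.7 cm / 30 = 0.5233, 14.8 cm / 30 = 0.4933, 1.66 rad / 4 = 0.415.

Call:
servo_tool --pt "0 0 0 0" --pt "0 0 0 0" --pt "0 0 0.0167 0" --pt "0 0 0.0833 0" --pt "0 0 0.1667 0.025" --pt "0.0333 0.03 0.2 0.055" --pt "0.11 0.1 0.2 0.085" --pt "0.1867 0.17 0.2 0.115" --pt "0.2633 0.24 0.2 0.145" --pt "0.34 0.31 0.2 0.175" --pt "0.4167 0.38 0.2 0.205" --pt "0.4933 0.4467 0.2 0.235" --pt "0.5233 0.47 0.2 0.265" --pt "0.5233 0.47 0.2 0.295" --pt "0.5233 0.47 0.2 0.325" --pt "0.5233 0.47 0.2 0.355" --pt "0.5233 0.47 0.2 0.385" --pt "0.5233 0.47 0.2 0.415" --pt "0.5233 0.47 0.1333 0.415" --pt "0.5233 0.47 0.05 0.415" --claw 0.5

```text
time: 49.2
ee_pos: [0.6331, 0.015, 0.2091]
tcp_rot: [180.0, 0.3, -176.7]
wrist_force: [0.3, 0.2, -0.1]
opening: 0.0423
grasp_force: 0.0
```

In the tool's units: -1.6 cm / 30 = -0.0533, -1.2 cm / 30 = -0.04.

Call:
servo_tool --pt "0 0 -0.04 0" --pt "0 0 -0.0533 0" --pt "0 0 -0.0533 0"

```text
time: 49.45
ee_pos: [0.6315, 0.015, 0.1904]
tcp_rot: [180.0, -0.1, -176.7]
wrist_force: [0.2, 0.1, 0.1]
opening: 0.0427
grasp_force: 0.0
```

In the tool's units: 0.1 cm / 30 = 0.0033.

Call:
servo_tool --pt "0 0 0 0" --pt "0 0 0 0" --pt "0 0 0 0" --pt "0 0 0 0" --pt "0 0 0.0033 0" --claw 1

```text
time: 49.87
ee_pos: [0.6322, 0.0146, 0.193]
tcp_rot: [-180.0, 0.1, -176.7]
wrist_force: [2.5, -1.7, -3.7]
opening: 0.0077
grasp_force: 97.7
```

In the tool's units: -0.2 rad / 4 = -0.05.

Call:
servo_tool --pt "0 0 0 -0.015" --pt "0 0 0 -0.0325" --pt "0 0 0 -0.045" --pt "0 0 0 -0.05" --pt "0 0 0 -0.05"

```text
time: 50.28
ee_pos: [0.6323, 0.0143, 0.1929]
tcp_rot: [-180.0, 0.1, 171.8]
wrist_force: [2.0, -4.7, 3.3]
opening: 0.0077
grasp_force: 98.6
```

```bash
python3 -c "from st import *;st()"
```

```text
t 50.2833 q [ 1.3 15.9 18.3 92.3 -0.1  9.5] p [0.6323 0.0143 0.1929] rot [-179.97    0.1   171.81] F [ 1.95 -4.65  3.33] M [-0.9824 -0.4445  0.3841] open 0.0077 g 98.6472487449646
```

Call:
servo_tool --pt "0 0 0 0"

```text
time: 50.37
ee_pos: [0.6322, 0.0144, 0.1929]
tcp_rot: [-180.0, 0.1, 171.9]
wrist_force: [1.6, -4.9, 4.9]
opening: 0.0076
grasp_force: 98.7
```

```bash
python3 -c "from st import *;print(get_obs()['torque'])"
```

```text
[-1.08017762 -0.46056667  0.36554407]
```

Call:
servo_tool --pt "0 0 0 0"

```text
time: 50.45
ee_pos: [0.6322, 0.0144, 0.1929]
tcp_rot: [-180.0, 0.1, 171.9]
wrist_force: [2.4, -4.5, 4.4]
opening: 0.0079
grasp_force: 98.7
```

```bash
python3 -c "from st import *;print(get_obs()['torque'],get_obs()['wrist_force'])"
```

```text
[-1.13081118 -0.50929415  0.40685941] [ 2.42091335 -4.46101904  4.41297985]
```

In the tool's units: -0.05 rad / 4 = -0.0125.

Call:
servo_tool --pt "0 0 0 -0.0075" --pt "0 0 0 -0.0125" --pt "0 0 0 -0.0125"

```text
time: 50.7
ee_pos: [0.6322, 0.0143, 0.193]
tcp_rot: [-180.0, 0.1, 169.0]
wrist_force: [2.3, -4.9, 4.7]
opening: 0.0078
grasp_force: 98.7
```

In the tool's units: 15 cm / 30 = 0.5, 13 cm / 30 = 0.4333.

Call:
servo_tool --pt "0 0 0 0" --pt "0 0 0 0" --pt "0 0 0.0167 0" --pt "0 0 0.0833 0" --pt "0 0 0.1667 0" --pt "0 0 0.2667 0" --pt "0 0.0667 0.3 0" --pt "-0.0333 0.1667 0.3 0" --pt "-0.0667 0.3 0.3 0" --pt "-0.1 0.4333 0.3 0" --pt "-0.1 0.5 0.3 0" --pt "-0.1 0.5 0.3 0" --claw 0.5

```text
time: 51.7
ee_pos: [0.6007, 0.1692, 0.2822]
tcp_rot: [179.9, -0.1, 169.2]
wrist_force: [0.1, -0.5, 0.0]
opening: 0.0425
grasp_force: 0.0
```

```bash
python3 - <<'E'
from st import *
import cv2
st(0)
cv2.imwrite("pics/side9.png",cv2.cvtColor(camera("side"),cv2.COLOR_RGB2BGR))
E
```

```text
t 51.7 q [ 15.7  17.5  30.4 102.9   0.1  26.5] p [0.6007 0.1692 0.2822] rot [179.93  -0.05 169.24] F [ 0.06 -0.49  0.05] M [0.0109 0.0106 0.0392] open 0.0425 g 0.0
```

View pics/side9.png

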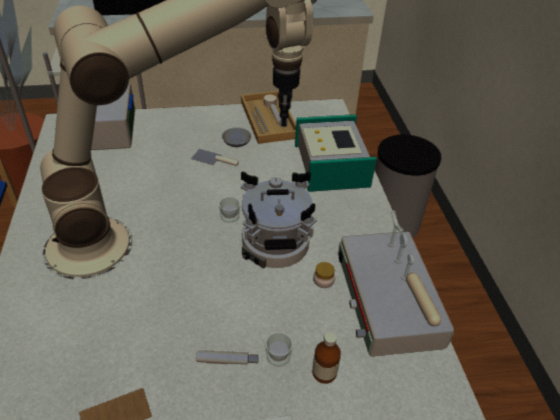

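The picture shows the hand clear of everything at about (285,110), the lid seated with all four knobs turned at about (278,205), and every bystander in its original place. I'm handing the job in.

```bash
python3 -c "from workcell import *;print(job_done())"
```

```text
the job is handed in; nothing more can be done
None
```

I clamped the lid crosswise in two rounds, snug at about 0.15 N m then tight at about 0.40 N m, and re-tightened the first pair to even the load; the last readings on all four knobs were about 0.39–0.41 N m, and the job was handed in at about 52 s with nothing else moved.

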